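# Open the ratchet box rack, push a second card carton in, close it up

## Task

Make room in the desk box rack for the second maroon carton: press down the red release paddle and, keeping it down, push the sliding end back along its bar towards you. Let go, push the waiting carton straight in beside the other one until it stands against the bar, then push the sliding end up again until both cartons are held snugly between the two ends. Only press and push with the fingers: take hold of nothing, lift or tip nothing, and leave the other things on the desk where they are.

Things in the scene. Friction and masses are not known exactly. Their poses are not given: they have to be found in the camera images.
- rack: Box rack fixed to the desk: aluminium bar, 28 mm wide, 40 mm high, with saw teeth on top (to 43.5 mm). Bar along own x, z up; origin on the desk under the bar's +y side face; bar fills y -28..0, x -203..+121 mm. Cartons stand on the desk at +y, against that face. Grey end plates stand across it: fixed one at the far (+x) end, sliding one on the robot's side. Cartons go in from +y, towards -y.
- fixed_face (a point): Inner face (towards -x) of the fixed end plate, at the bar's carton side, desk height; rack x = +100 mm. Both end plates are 7 mm thick, reach from 4 to 132 mm from the bar (rack y) and up to 101 mm above the desk.
- jaw (a joint): Sliding end: clear opening between the two end plates in m; its inner face is at rack x = 0.100 - value. Starts at about 0.064 to 0.080; stop at 0.170, pushed back towards -x. The ratchet lets it be pushed closed (+x, about 5 N, clicks every 8 mm) but blocks it from going back unless the release is held down; then it slides with about 2 N. It stays where it is left.
- release (a joint): Red release paddle, a sprung rocker in the sliding end; angle in rad: 0.03 to 0.15 while the pawl rests on the teeth, 0.22 pressed to its stop. From about 0.16 on (6 mm down at the paddle point) the pawl is clear. Takes about 4 N; springs back when let go.
- paddle (a point): Point to press on top of the red paddle: 64 mm above the desk at angle 0, a few mm lower at rest, 8 mm lower at the stop. Paddle 26 mm wide (rack y), 45 mm long (rack x), over the bar, 40 mm behind the jaw's inner face; it rides with the jaw. Room for the finger along rack x: 20 mm back to the push wall, 28 mm ahead to a black bridge 68 mm high. Open to both sides.
- push_wall (a point): Middle of the front face (towards +x) of the black housing behind the paddle; face 34 mm wide, top 82 mm above the desk. The finger that holds the paddle down pushes this wall towards -x to move the sliding end back. The housing reaches 51 mm further back.
- jaw_back (a point): Point on the outer (-x) face of the sliding end's grey plate, 65 mm above the desk and 65 mm from the bar's carton side: push here towards +x to close. The inner face is 7 mm ahead. The carriage on the bar reaches 105 mm back from here, but only at rack y below 11 mm.
- carton_new_center (a point): Centre of the waiting maroon card-file carton (166 x 60 mm, 116 mm high, 0.25 to 0.5 kg, loose), standing on the desk at the rack's +y side. Own x: its 166 mm length (roughly rack +y); own y: up, centre 58 mm above the desk; own z: its 60 mm thickness (roughly rack x).
- carton_in_center (a point): Centre of the like carton that already stands in the rack by the fixed end; same size and axes, loose. A carton that stands against the bar has its centre at rack y = 83 mm and its outer end at 166 mm.
- mug: White patterned mug with a handle, 92 x 127 x 95 mm, loose, right of the rack. Origin at the centre of its underside. To be left alone.
- stapler: Red and black desk stapler, 34 x 139 x 52 mm, loose, far left. Origin at the centre of its underside. To be left alone.
- card_pack_4: Banded pack of cards lying flat, 57 x 91 x 22 mm, loose, right front. Origin at the centre of its underside. To be left alone.
- yellow_pad: Small yellow-topped note pad, 77 x 77 x 22 mm, loose, lying in front on the left. Origin at the centre of its underside. To be left alone.

How it is judged (in metres and radians):
On the way, in this order (a step that is already met when the one before it is completed fails the run):
1. with the release held down, the sliding end is pushed back far enough for a second carton (opening over 125 mm) (value of joint release above 0.14 rad and value of joint jaw above 0.125 m), for 0.05 s.
2. the waiting carton has been pushed in between the ends (centre within 20 mm of its place against the bar) (y of carton_new_center in the frame of rack between 0.07 and 0.103 m and x of carton_new_center in the frame of rack between -0.06 and 0.04 m), for 0.1 s.
At the end, for the whole second after the job is handed in: Both cartons stand upright side by side between the ends, square (0.08 rad) and against the bar (centres 73 to 95 mm from it); the opening is below 126 mm (two cartons: 119 mm), the jaw at rest, its release let go; bystanders within 20 mm of their places (value of joint jaw between 0.11 and 0.126 m and velocity of joint jaw between -0.005 and 0.005 m/s and value of joint release below 0.17 rad and y of carton_new_center in the frame of rack between 0.073 and 0.095 m and x of carton_new_center in the frame of rack between -0.005 and 0.02 m and y of carton_in_center in the frame of rack between 0.073 and 0.095 m and x of carton_in_center in the frame of rack between 0.058 and 0.08 m and height (world z) of carton_in_center between 0.052 and 0.066 m and height (world z) of carton_new_center between 0.052 and 0.066 m and angle between each of carton_in_center, carton_new_center's own y axis and vertical below 0.06 rad and angle between the z axis of each of carton_in_center, carton_new_center and the x axis of rack, either way round below 0.08 rad and distance of each of mug, stapler, card_pack_4, yellow_pad from where it was at the start of the episode below 0.02 m); the robot touches nothing.
It fails at once if a carton is lifted off the desk (by more than 12 mm) (height (world z) of any of carton_in_center, carton_new_center above 0.0705 m).
It fails at once if a carton is tipped by more than 0.25 rad (angle between any of carton_in_center, carton_new_center's own y axis and vertical above 0.25 rad).
It fails at once if a carton is taken between the fingers instead of being pushed (the space between the pads lies inside the carton) ((x of the grasp point in the frame of carton_in_center between -0.075 and 0.075 m and z of the grasp point in the frame of carton_in_center between -0.024 and 0.024 m and y of the grasp point in the frame of carton_in_center between -0.06 and 0.055 m) or (x of the grasp point in the frame of carton_new_center between -0.075 and 0.075 m and z of the grasp point in the frame of carton_new_center between -0.024 and 0.024 m and y of the grasp point in the frame of carton_new_center between -0.06 and 0.055 m)).
It fails at once if the jaw's plate is taken between the fingers instead of being pushed (x of the grasp point in the frame of jaw_back between -0.002 and 0.009 m and y of the grasp point in the frame of jaw_back between -0.055 and 0.065 m and z of the grasp point in the frame of jaw_back between -0.06 and 0.03 m).
It fails at once if a bystander (mug, stapler, card pack, yellow pad) is moved by more than 20 mm (distance of any of mug, stapler, card_pack_4, yellow_pad from where it was at the start of the episode above 0.02 m).
It also fails if it takes over 67 s, if anything falls off the work surface, if the arm or the gripper's body presses on something with over 40 N, if the wrist force passes 120 N, or if a joint passes its speed limit or range.

## Robot

A 6-joint arm with a two-finger parallel gripper is mounted at the origin on a cart in front of the work surface, level with it; the furniture and walls round the work are solid. World frame = base frame: x ahead of the robot, y to its left, z up, the work surface at z = 0. Lengths are in m, angles in degrees, forces in N, time in s.
With the tool pointing down it reaches from about 0.4 to 0.825 m from the base axis. Payload 7 kg.
Tool frame: the origin (TCP) lies at the very end of the fingers, on their centre line; the grasp point (between the pads) lies 19 mm behind it (ctrl.grip_depth is the z of the grasp point in the tool frame, in m); z points along the fingers, y is the direction in which the jaws open and shut (so a half turn about z gives the same grasp; the last joint's range is limited). The gripper opens to 88 mm and grips with 3 to 60 N. Pads are 19 mm wide; open, the fingers measure 130 mm over their backs; the gripper's body (78 mm by 193 mm) begins 47 mm behind the grasp point.
Start: joints at [87.668, 20.546, 0.682, 0, -70.136, -16.507], TCP at [0.218, 0.639, 0.227] pointing down, gripper open.
Joint ranges: [-176.03, 176.03], [-82.01, 121.73], [-58.28, 71.71], [-173.87, 95.51], [-174.79, -0.11], [-173.66, 173.66]. Speed limits (degrees/s): [136.94, 136.94, 172.46, 180, 180, 180].

## Interface

Orientations are given as [roll, pitch, yaw] about the fixed x, y, z axes, in that order (R = Rz(yaw) Ry(pitch) Rx(roll)).
In Python, from plant import telemetry, snapshot, job, models, ctrl gives the robot as it stands.
- The arm moves only by the tool jog_arm, never from a script. Its argument "targets" is text: rows parted by semicolons, each of 7 numbers parted by spaces: the shift along the tool's x, y, z in m, then the turn, a rotation vector about the tool's x, y, z in degrees, then the gripper command: -1 is shut, 1 is fully open, values between are in proportion. A call has exactly 8 rows; each row is the pose to reach, as a shift and turn from the pose measured when the call began, along the tool's axes at that moment; what a row does not reach only later rows make up. A row lasts 1/8 s, in which the tool goes at most 62.5 mm and 10.7 degrees, less where a joint would pass 70% of its speed; a pose out of reach is approached as far as the arm can. A call with a gripper value outside its range is refused whole. The fingers move at their own pace and stop on an object; the grip force is fixed at half the most. Time passes only in rows, so rows that repeat a pose let the fingers close, or fill a call up. It gives the time, the measured TCP pose, the force and the opening at its end, in the units of the state.
- telemetry.get_obs(): the state, without advancing time (a new reading comes with each control period).
- snapshot(name): name is "scene" or "side" or "wrist"; returns a dict with "img" (384x512x3 uint8, red, green, blue), "range_z" (384x512 float32, m along the optical axis (not along the pixel's ray), 0 where there is no reading), "intrinsics" (3x3 intrinsics, pixels), "k1" (the pictures are not rectified: a ray, as slopes to the right and down, at radius r is drawn at 1 + k1 r^2 times it, then the intrinsics apply), "R" (3x3) and "t" (3): a world point X has camera coordinates R X + t. Camera axes: x right, y down, z forward; pixel columns grow to the right and rows downward; lengths in m; the calibration is good to about 2 mm. A picture is of the moment at which its call begins.
- job.close_job(): hands the job in, once; it reports no verdict.
Trained networks look in a picture, given as the dict that the camera call returned (one of the last four; its "shot" number tells which), for a name from the list of things; names that differ only in an ending like _2 or _b are one class to them, and where a whole thing is asked for, a point or a joint stands for the part that bears it (a point fixed in the world has none). Each returns a list of dicts, best first, with "conf" (0 to 1); they miss things now and then, are a little off and sometimes report something else, mostly with a low value. They report only what shows in the picture. A call takes as long as a camera call.
- models.cut_out(name, picture): "region" (384x512 bool, what is visible of it) and "uv" ([column, row] in pixels, amid what is visible of it).
- models.spot_point(name, picture): "uv" ([column, row] in pixels: a listed point, or the origin of a listed thing).
The state is a dict: "clock": time; "joint_pos": joint angles; "qvel": joint speeds; "tau": joint torques, N m; "tool_pos": TCP position; "orientation": TCP orientation; "force": force on the tool from outside, world axes, zero at the start; "moment": the same for the moment, N m; "opening": finger opening in m.
Only numpy, scipy, OpenCV 4.12 (cv2) and the standard library are available. Lean on these libraries where they do the work, as an engineer would, in place of code of your own. Each camera call takes 0.05 s, during which the arm holds its last target.

## Working session

There is one attempt and no reset: what is moved stays moved. The work goes in short steps, Python scripts to look and compute and a tool call to move; the robot and the scene stay as the last step left them, time stands still between calls to the robot, and variables do not carry over. Pictures are saved under pics/ and viewed, and the job is handed in when it is done.

Besides the shell and the picture viewer there is one more tool, called after "Call:" by a JSON object that holds its "name" and its "arguments", one argument or row to a line. jog_arm: Moves the arm, as the interface text tells. Its arguments: {"type":"object","properties":{"targets":{"type":"string"}},"required":["targets"]}

```bash
ls; mkdir -p pics; cat > h.py <<'E'
import numpy as np, cv2, sys
sys.path.insert(0,'.')
from plant import telemetry, snapshot, job, models, ctrl
def shot(name,fn=None):
    s=snapshot(name)
    if fn: cv2.imwrite('pics/'+fn,cv2.cvtColor(s['img'],cv2.COLOR_RGB2BGR))
    return s
def ray(s,uv):
    K=np.array(s['intrinsics']);k=s['k1']
    uv=np.atleast_2d(np.asarray(uv,float))
    x=cv2.undistortPoints(uv.reshape(-1,1,2),K,np.array([k,0,0,0,0.])).reshape(-1,2)
    return np.c_[x,np.ones(len(x))]
def world(s,uv,z=None):
    uv=np.atleast_2d(np.asarray(uv,float)); r=ray(s,uv)
    if z is None:
        i=np.round(uv).astype(int); z=s['range_z'][i[:,1],i[:,0]]
    c=r*np.reshape(z,(-1,1))
    R=np.array(s['R']);t=np.array(s['t'])
    return (c-t)@R
def onplane(s,uv,h):
    R=np.array(s['R']);t=np.array(s['t']); r=ray(s,uv)@R; C=-R.T@t
    return C+r*((h-C[2])/r[:,2:3])
def proj(s,X):
    R=np.array(s['R']);t=np.array(s['t']);c=np.atleast_2d(X)@R.T+t
    p=c[:,:2]/c[:,2:]; p=p*(1+s['k1']*(p**2).sum(1,keepdims=True))
    K=np.array(s['intrinsics']); return p@K[:2,:2].T+K[:2,2]
E
python3 - <<'E'
from h import *
print(telemetry.get_obs(), ctrl.grip_depth)
for n in ['scene','side','wrist']:
    s=shot(n,n+'0.png'); print(n,s['k1'],-np.array(s['R']).T@s['t'])
    for nm in ['rack','fixed_face','paddle','push_wall','jaw_back','carton_new_center','carton_in_center','mug','stapler','card_pack_4','yellow_pad']:
        try:
            d=models.spot_point(nm,s)
            print(nm,[(np.round(q['uv'],1).tolist(),round(q['conf'],2),np.round(world(s,q['uv'])[0],3).tolist()) for q in d[:3]])
        except Exception as e: print(nm,e)
E
```

```text
pics
{'clock': 0.0, 'joint_pos': array([ 8.76683963e+01,  2.05884553e+01,  6.34602783e-01, -2.03037039e-02,
       -7.01362926e+01, -1.65080263e+01]), 'qvel': array([-0.02569415, -0.0007782 , -0.00270481, -0.04873822, -0.01424617,
       -0.06546565]), 'tau': array([ 3.05304602e-04, -5.82709908e+01,  2.93059123e+01,  6.99741080e+00,
        6.97597337e-03, -1.46000339e-04]), 'tool_pos': array([0.21782518, 0.6383723 , 0.22566205]), 'orientation': array([ 1.79908147e+02, -7.31688342e-03, -1.88465379e+01]), 'force': array([-0.98151821,  0.35296564,  0.37544464]), 'moment': array([-0.03537314, -0.02804983, -0.01909588]), 'opening': 0.08769879562706462} -0.0188
scene 0.049058952791877455 [-0.03839802  1.15905326  1.21685031]
rack [([275.0, 182.6], 0.67, [0.561, -0.141, 0.006])]
fixed_face [([276.2, 181.9], 0.6, [0.558, -0.147, 0.006])]
paddle [([282.9, 169.9], 0.53, [0.532, -0.149, 0.081])]
push_wall [([282.2, 169.4], 0.94, [0.547, -0.176, 0.059])]
jaw_back [([263.9, 175.5], 0.81, [0.593, -0.097, 0.063])]
carton_new_center [([237.4, 214.8], 0.59, [0.55, 0.192, 0.103])]
carton_in_center [(
[... 675 characters left out ...]
on_new_center [([244.6, 209.1], 0.74, [0.576, 0.223, 0.112]), ([252.4, 174.8], 0.27, [0.569, -0.16, 0.006])]
carton_in_center [([230.6, 173.1], 0.89, [0.634, 0.005, 0.106]), ([246.1, 170.9], 0.43, [0.591, -0.139, 0.035])]
mug [([232.2, 150.0], 0.73, [0.641, -0.152, 0.117]), ([300.5, 224.2], 0.6, [0.409, 0.173, 0.02])]
stapler [([245.3, 307.7], 0.82, [0.565, 0.486, 0.009])]
card_pack_4 [([278.8, 160.1], 0.7, [0.463, -0.256, 0.02])]
yellow_pad [([301.7, 225.4], 0.96, [0.406, 0.179, 0.02])]
wrist -0.026267796725888623 [0.29537241 0.61185414 0.38513631]
rack []
fixed_face []
paddle []
push_wall []
jaw_back []
carton_new_center []
carton_in_center []
mug []
stapler []
card_pack_4 []
yellow_pad []
```

View pics/scene0.png

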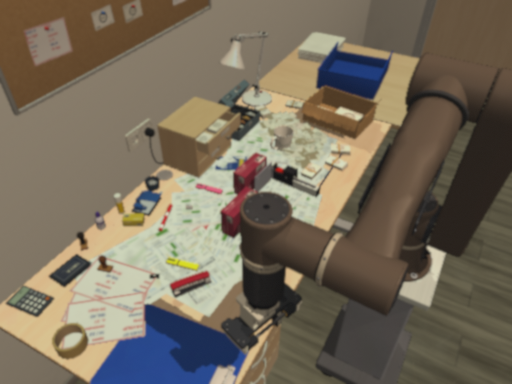

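View pics/side0.png

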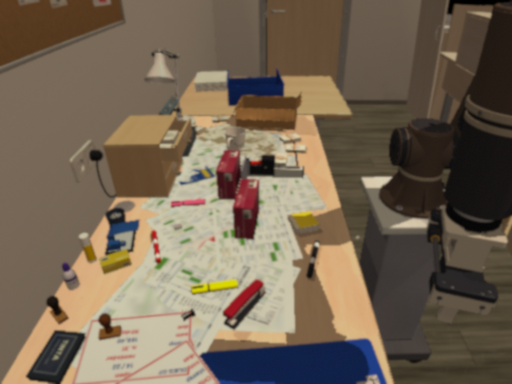

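View pics/wrist0.png

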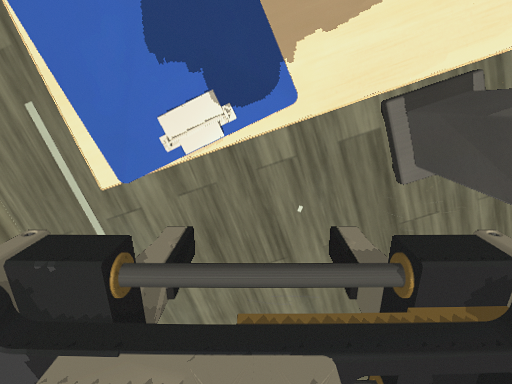

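```bash
python3 - <<'E'
from h import *
a=shot('scene');b=shot('side')
np.savez('c0.npz',**{k:v for k,v in [('as',a['img']),('az',a['range_z']),('bs',b['img']),('bz',b['range_z'])]})
A=cv2.resize(a['img'][125:255,190:360],None,fx=4.6,fy=4.6,interpolation=cv2.INTER_CUBIC)[:,:,::-1]
B=cv2.resize(b['img'][130:260,170:340],None,fx=4.6,fy=4.6,interpolation=cv2.INTER_CUBIC)[:,:,::-1]
cv2.imwrite('pics/sc1.png',A);cv2.imwrite('pics/sd1.png',B)
for s,n in ((a,'a'),(b,'b')):
    vv,uu=np.mgrid[0:384,0:512]; m=s['range_z']>0
    P=world(s,np.c_[uu[m],vv[m]]);np.save('P'+n+'.npy',np.c_[P,s['img'][m]])
P=np.r_[np.load('Pa.npy'),np.load('Pb.npy')]
# top view height map x .25..0.9, y -.5...5
q=P[(P[:,2]<.3)&(P[:,2]>-.05)]
im=np.zeros((520,700,3),np.uint8);hm=np.full((520,700),-1.)
for p in q[np.argsort(q[:,2])]:
    c=int((.35-p[1])*900);r=int((.85-p[0])*900)
    if 0<=c<700 and 0<=r<520: cv2.circle(im,(c,r),2,p[3:][::-1].tolist(),-1)
cv2.imwrite('pics/top.png',im)
print(telemetry.get_obs()['clock'])
E
```

```text
1.9
```

View pics/sc1.png

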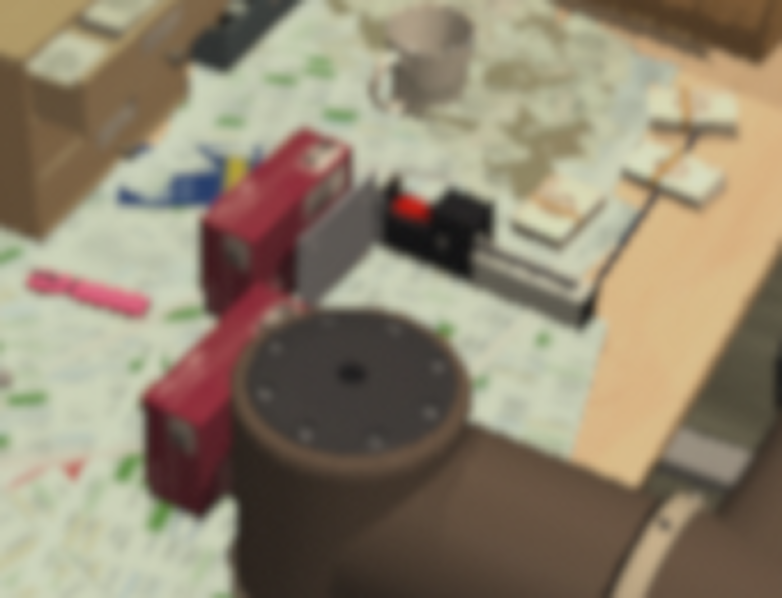

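View pics/sd1.png

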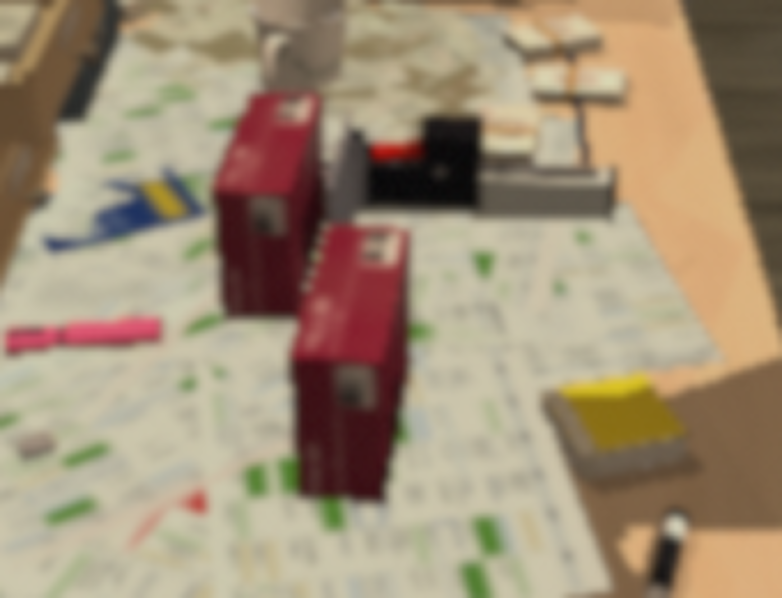

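View pics/top.png

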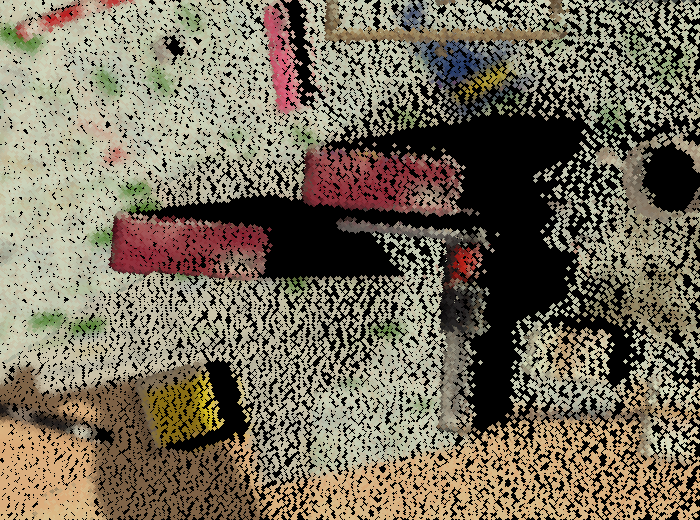

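Call:
{"name": "jog_arm", "arguments": {
  "targets": "0.05 0.05 -0.05 0 0 -5 -1; 0.09 0.09 -0.09 0 0 -10 -1; 0.13 0.13 -0.13 0 0 -15 -1; 0.17 0.18 -0.174 0 0 -18.8 -1; 0.21 0.22 -0.174 0 0 -18.8 -1; 0.24 0.26 -0.174 0 0 -18.8 -1; 0.269 0.286 -0.174 0 0 -18.8 -1; 0.269 0.286 -0.174 0 0 -18.8 -1"
}}

```text
clock: 2.9
tool_pos: [0.3813, 0.2782, 0.402]
orientation: [-179.9, -0.1, -0.3]
force: [0.6, 1.5, -0.1]
opening: 0.0134
```

Call:
{"name": "jog_arm", "arguments": {
  "targets": "0.01 0.06 -0.02 0 0 0 -1; 0.02 0.12 -0.02 0 0 0 -1; 0.03 0.18 -0.02 0 0 0 -1; 0.04 0.24 -0.02 0 0 0 -1; 0.05 0.30 -0.02 0 0 0 -1; 0.06 0.35 -0.02 0 0 0 -1; 0.07 0.38 -0.02 0 0 0 -1; 0.07 0.38 -0.02 0 0 0 -1"
}}

```text
clock: 3.9
tool_pos: [0.45, -0.1034, 0.4206]
orientation: [-179.9, -0.0, -0.4]
force: [-0.7, -0.1, 0.0]
opening: 0.0007
```

```bash
python3 - <<'E'
from h import *
o=telemetry.get_obs();print(o['joint_pos'],o['tool_pos'],o['orientation'])
s=shot('wrist','w1.png');print(s['t'],-np.array(s['R']).T@s['t'])
np.savez('w1.npz',**{k:np.array(v) for k,v in s.items()})
for nm in ['rack','fixed_face','paddle','push_wall','jaw_back','carton_new_center','carton_in_center']:
    d=models.spot_point(nm,s)
    print(nm,[(np.round(q['uv'],1).tolist(),round(q['conf'],2),np.round(world(s,q['uv'])[0],3).tolist()) for q in d[:3]])
E
```

```text
[ 11.51527652  -4.15097892  -4.12780014  -0.09852066 -89.98575388
  78.06260236] [ 0.44999933 -0.10339791  0.42063925] [-1.79895869e+02 -1.62372555e-02 -4.22128200e-01]
[-0.09964122  0.33225705  0.71340249] [ 0.5317785  -0.10457835  0.5792592 ]
rack [([291.4, 87.2], 0.81, [0.564, -0.159, 0.054]), ([402.1, 38.4], 0.2, [0.646, -0.354, 0.047])]
fixed_face [([294.9, 31.4], 0.7, [0.641, -0.156, 0.115])]
paddle [([300.7, 95.8], 0.8, [0.549, -0.175, 0.062])]
push_wall [([300.5, 102.4], 0.75, [0.538, -0.175, 0.063])]
jaw_back [([252.8, 70.6], 0.62, [0.595, -0.088, 0.04])]
carton_new_center [([242.8, 34.1], 0.53, [0.638, -0.076, 0.116])]
carton_in_center [([243.6, 35.8], 0.68, [0.635, -0.077, 0.119]), ([294.9, 27.8], 0.42, [0.646, -0.156, 0.116])]
```

View pics/w1.png

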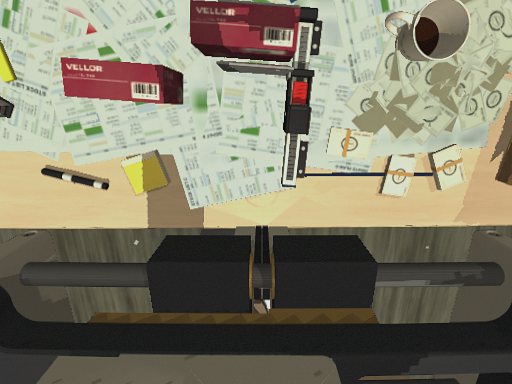

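Call:
{"name": "jog_arm", "arguments": {
  "targets": "0.05 -0.02 0 0 0 0 -1; 0.10 -0.04 0 0 0 0 -1; 0.15 -0.05 0 0 0 0 -1; 0.15 -0.05 0 0 0 0 -1; 0.15 -0.05 0 0 0 0 -1; 0.15 -0.05 0 0 0 0 -1; 0.15 -0.05 0 0 0 0 -1; 0.15 -0.05 0 0 0 0 -1"
}}

```text
clock: 5.3
tool_pos: [0.5992, -0.052, 0.4228]
orientation: [-179.9, -0.2, -0.2]
force: [0.0, 0.2, 0.6]
opening: 0.0002
```

```bash
python3 - <<'E'
from h import *
o=telemetry.get_obs();print(o['joint_pos'],o['tool_pos'],o['orientation'])
s=shot('wrist','w2.png');
np.savez('w2.npz',**{k:np.array(v) for k,v in s.items()})
for nm in ['rack','fixed_face','paddle','push_wall','jaw_back','carton_new_center','carton_in_center']:
    d=models.spot_point(nm,s)
    print(nm,[(np.round(q['uv'],1).tolist(),round(q['conf'],2),np.round(world(s,q['uv'])[0],3).tolist()) for q in d[:3]])
E
```

```text
[ 13.57160587  10.06911499  11.30781054  -0.09435387 -91.0025901
  76.25101362] [ 0.59917688 -0.05202692  0.42280277] [-1.79852255e+02 -2.06921559e-01 -1.75801955e-01]
rack [([314.0, 158.1], 0.87, [0.593, -0.146, 0.101])]
fixed_face [([315.6, 111.9], 0.59, [0.673, -0.141, 0.117])]
paddle [([325.7, 174.4], 0.72, [0.553, -0.179, 0.061])]
push_wall [([325.5, 184.4], 0.67, [0.535, -0.178, 0.07])]
jaw_back [([284.1, 155.8], 0.83, [0.597, -0.092, 0.102])]
carton_new_center [([166.8, 164.6], 0.81, [0.585, 0.115, 0.116])]
carton_in_center []
```

View pics/w2.png

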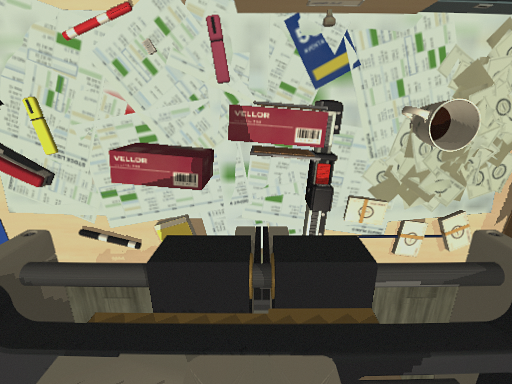

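```bash
cat > fit.py <<'E'
from h import *
def cloud(s):
    vv,uu=np.mgrid[0:230,0:512]; m=s['range_z'][:230]>0
    return np.c_[world(s,np.c_[uu[m],vv[m]]),s['img'][:230][m]], np.c_[uu[m],vv[m]]
def rect(P):
    (cx,cy),(w,h),a=cv2.minAreaRect((P[:,:2]*1000).astype(np.float32)); return np.round([cx,cy,w,h,a],1)
def cartons(P):
    m=(P[:,2]>.1)&(P[:,2]<.13)&(P[:,0]>.45)&(P[:,0]<.75)&(P[:,1]>-.2)&(P[:,1]<.26)
    Q=P[m]; h=cv2.cvtColor(Q[:,3:].astype(np.uint8).reshape(-1,1,3),cv2.COLOR_RGB2HSV).reshape(-1,3)
    return Q
E
python3 - <<'E'
from fit import *
for f in ['w1.npz','w2.npz']:
    s=dict(np.load(f)); s['k1']=float(s['k1']); P,uv=cloud(s)
    for nm,c in (('tops',(.109,.122)),):
        Q=P[(P[:,2]>c[0])&(P[:,2]<c[1])&(P[:,0]>.45)&(P[:,0]<.75)&(P[:,1]>-.2)&(P[:,1]<.26)]
        A=Q[Q[:,1]>.03]
        print(f,'new',len(A),rect(A) if len(A)>20 else '',np.median(A[:,2]) if len(A) else '')
        B=Q[Q[:,1]<.03]; print('in',len(B),rect(B),np.median(B[:,2]))
    Q=P[(P[:,2]>.09)&(P[:,2]<.107)&(P[:,0]>.45)&(P[:,0]<.75)&(P[:,1]>-.2)&(P[:,1]<.02)]
    print('plate',len(Q),rect(Q))
    z=P[(P[:,2]>.033)&(P[:,2]<.05)&(P[:,0]>.36)&(P[:,0]<.47)&(P[:,1]>-.21)&(P[:,1]<-.12)]
    print('bar',len(z),rect(z),np.median(z[:,1]))
    z=P[(P[:,3]>180)&(P[:,4]<60)&(P[:,5]<60)&(P[:,0]<.6)&(P[:,1]<-.12)&(P[:,1]>-.2)]
    print('red',len(z),rect(z),np.median(z[:,2]))
    z=P[(P[:,2]>.077)&(P[:,2]<.09)&(P[:,0]>.42)&(P[:,0]<.57)&(P[:,1]>-.21)&(P[:,1]<-.14)]
    print('housing',len(z),rect(z))
    z=P[(P[:,2]<.02)&(P[:,0]>.4)&(P[:,0]<.5)&(P[:,1]>-.1)&(P[:,1]<.05)]
    print('desk',np.median(z[:,2]))
E
```

```text
w1.npz new 4006 [574.6 135.8 166.7  60.4  85. ] 0.11637856402893682
in 4791 [649.7 -78.6 165.7  60.5  86. ] 0.11651864428758778
plate 816 [641.4 -78.9 164.   93.8  85.7]
bar 677 [ 420.9 -162.3   28.2   98.9   85.6] -0.1616837080993162
red 183 [ 559.4 -172.7   22.7   27.3   85.3] 0.06034384381462956
housing 686 [ 509.6 -169.4   43.4   51.    85.5]
desk 0.002284895231206676
w2.npz new 3094 [575.3 136.2 165.8  60.4  84.8] 0.1161709797780753
in 3529 [650.5 -78.2 165.3  59.8  85.6] 0.1162678070608465
plate 587 [640.  -97.2 126.4  91.9  85.6]
bar 259 [ 446.5 -164.4   28.5   46.9   86.1] -0.16264754171731627
red 125 [ 560.  -173.1   23.5   26.4   83.6] 0.05999959631433682
housing 549 [ 510.  -169.6   43.7   52.6   85.7]
desk 0.0024081746139568896
```

```bash
cat >> fit.py <<'E'
YAW=np.radians(-4.4)
O=None
def torack(P,yaw=YAW,O=np.zeros(2)):
    c,sn=np.cos(yaw),np.sin(yaw); d=P[:,:2]-O
    return np.c_[d@[c,sn],d@[-sn,c]]
E
python3 - <<'E'
from fit import *
for f in ['w1.npz','w2.npz']:
    s=dict(np.load(f)); s['k1']=float(s['k1']); P,uv=cloud(s)
    b=P[(P[:,2]>.033)&(P[:,2]<.05)&(P[:,0]>.36)&(P[:,0]<.47)&(P[:,1]>-.21)&(P[:,1]<-.12)]
    # edges of the bar per x slice
    h=P[(P[:,2]>.077)&(P[:,2]<.09)&(P[:,0]>.42)&(P[:,0]<.57)&(P[:,1]>-.21)&(P[:,1]<-.14)]
    R=torack(b); print(f,'bar y',np.percentile(R[:,1],[0,1,50,99,100]).round(4),'x',np.percentile(R[:,0],[0,1,99,100]).round(4), 'slope',np.polyfit(R[:,0],R[:,1],1)[0])
    R=torack(h); print('housing',np.percentile(R[:,0],[0,1,99,100]).round(4),np.percentile(R[:,1],[0,1,99,100]).round(4))
    L=P[(P[:,2]>.085)&(P[:,2]<.107)]; R=torack(L); m=(R[:,1]>-.11)&(R[:,1]<0.01)
    for lo,hi in ((.56,.63),(.68,.75)):
        x=R[m&(R[:,0]>lo)&(R[:,0]<hi)]; z=L[m&(R[:,0]>lo)&(R[:,0]<hi)]
        if len(x)>5: print('plate',len(x),np.percentile(x[:,0],[0,2,25,50,75,98,100]).round(4),np.percentile(x[:,1],[0,2,98,100]).round(4),np.percentile(z[:,2],[0,50,100]).round(3))
    z=P[(P[:,2]>.097)&(P[:,2]<.105)];R=torack(z);m=(R[:,0]>.56)&(R[:,0]<.63)&(R[:,1]>-.11)&(R[:,1]<0.01);print('platetop',m.sum(),np.percentile(R[m,0],[0,2,50,98,100]).round(4) if m.any() else '')
    for nm,lo,hi in (('new',.03,.3),('in',-.3,.03)):
        Q=P[(P[:,2]>.109)&(P[:,2]<.122)&(P[:,0]>.45)&(P[:,0]<.75)&(P[:,1]>lo)&(P[:,1]<hi)&(P[:,1]<.26)]
        r=rect(Q); print(nm,torack(np.array([r[:2]/1000])).round(4),r[4])
E
python3 - <<'E'
import cv2
im=cv2.imread('pics/w2.png')[70:245,90:360]
cv2.imwrite('pics/w2z.png',cv2.resize(im,None,fx=2.9,fy=2.9,interpolation=cv2.INTER_CUBIC))
E
```

```text
w1.npz bar y [-0.1436 -0.1431 -0.1289 -0.1155 -0.1154] x [0.3827 0.3844 0.4809 0.4816] slope -0.005335259229756629
housing [0.4955 0.4965 0.5458 0.5466] [-0.1515 -0.1505 -0.1085 -0.1081]
plate 590 [0.5988 0.599  0.6002 0.6032 0.6246 0.625  0.6253] [-0.11   -0.1073  0.0075  0.0099] [0.085 0.1   0.107]
plate 216 [0.6871 0.6877 0.6886 0.6896 0.6905 0.6919 0.6926] [-0.1088 -0.1069  0.0069  0.01  ] [0.097 0.101 0.105]
platetop 336 [0.5989 0.5991 0.602  0.625  0.6253]
new [[0.5625 0.1795]] 85.0
in [[ 0.6538 -0.0285]] 86.0
w2.npz bar y [-0.1438 -0.1429 -0.1278 -0.1156 -0.1154] x [0.4342 0.4354 0.4803 0.4812] slope -0.02273403404302528
housing [0.4952 0.4968 0.5474 0.5478] [-0.1518 -0.1501 -0.1084 -0.1081]
plate 335 [0.5996 0.6    0.6022 0.6042 0.6056 0.6068 0.607 ] [-0.1092 -0.1069  0.0079  0.0099] [0.085 0.1   0.103]
plate 256 [0.6845 0.6848 0.6871 0.6886 0.69   0.6914 0.6916] [-0.1097 -0.1072  0.0066  0.0086] [0.086 0.101 0.104]
platetop 199 [0.5996 0.5999 0.6026 0.6048 0.6049]
new [[0.5632 0.1799]] 84.8
in [[ 0.6546 -0.0281]] 85.6
```

View pics/w2z.png

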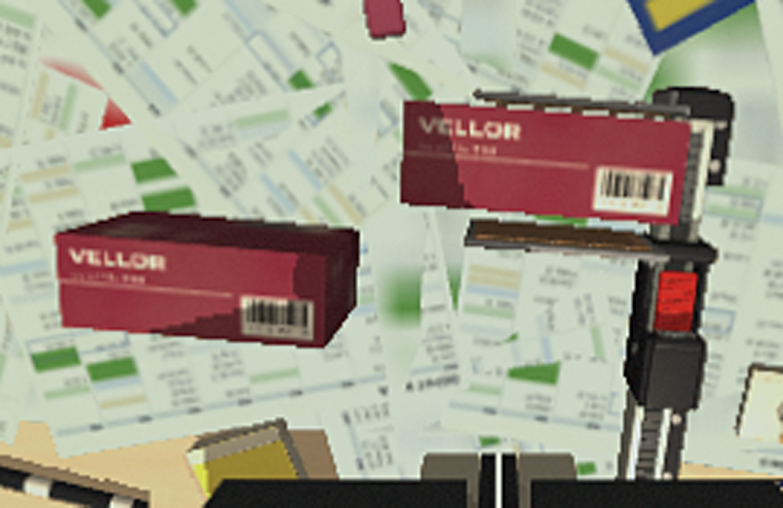

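```bash
cat > mv.py <<'E'
from fit import *
from scipy.spatial.transform import Rotation as Ro
import sys
OR=np.array([.5857,-.1155])
def w(rx,ry):  # rack mm -> world m
    c,sn=np.cos(YAW),np.sin(YAW); p=np.array([rx,ry])/1000+OR
    return np.array([c*p[0]-sn*p[1], sn*p[0]+c*p[1]])
def rackof(p): return (torack(np.array([p[:2]]),O=np.zeros(2))[0]-OR)*1000
def go(rx,ry,z,yawoff=0):
    o=telemetry.get_obs(); R=Ro.from_euler('xyz',o['orientation'],degrees=True)
    T=Ro.from_euler('xyz',[180,0,-4.4+yawoff],degrees=True)
    d=R.inv().apply(np.r_[w(rx,ry),z]-o['tool_pos']); r=(R.inv()*T).as_rotvec(degrees=True)
    print('at rack',rackof(o['tool_pos']).round(1),'z',o['tool_pos'][2].round(4),'F',o['force'].round(1),'t',o['clock'])
    print('shift',d.round(4),'turn',r.round(2))
if __name__=='__main__': go(*map(float,sys.argv[1:]))
E
python3 mv.py -22 -14 0.10
```

```text
at rack [ 16.2 109.8] z 0.4219 F [-0.7 -0.  -0.5] t 5.7
shift [-0.0479  0.1214  0.3215] turn [-0.13 -0.12  4.23]
```

Call:
{"name": "jog_arm", "arguments": {
  "targets": "-0.024 0.06 0.02 -0.1 -0.1 4.2 -1; -0.048 0.121 0.05 -0.1 -0.1 4.2 -1; -0.048 0.121 0.11 -0.1 -0.1 4.2 -1; -0.048 0.121 0.17 -0.1 -0.1 4.2 -1; -0.048 0.121 0.23 -0.1 -0.1 4.2 -1; -0.048 0.121 0.28 -0.1 -0.1 4.2 -1; -0.048 0.121 0.321 -0.1 -0.1 4.2 -1; -0.048 0.121 0.321 -0.1 -0.1 4.2 -1"
}}

```text
clock: 6.7
tool_pos: [0.5497, -0.1719, 0.0977]
orientation: [-180.0, 0.4, -4.4]
force: [-0.7, 0.8, 0.5]
opening: 0.0004
```

```bash
python3 mv.py -22 -14 0.062; python3 -c "
from h import *
s=shot('wrist','w3.png');s=shot('side');cv2.imwrite('pics/s3.png',cv2.resize(s['img'][130:260,170:340],None,fx=4.6,fy=4.6)[:,:,::-1])"
```

```text
at rack [-24.4 -13.7] z 0.0977 F [-0.7  0.8  0.5] t 6.7
shift [0.0026 0.0003 0.0356] turn [-0.01  0.36  0.01]
```

View pics/s3.png

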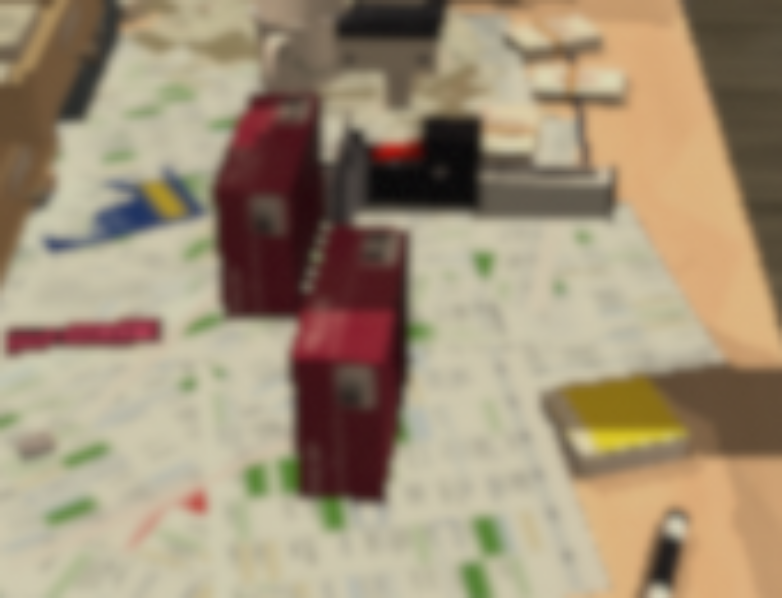

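View pics/w3.png

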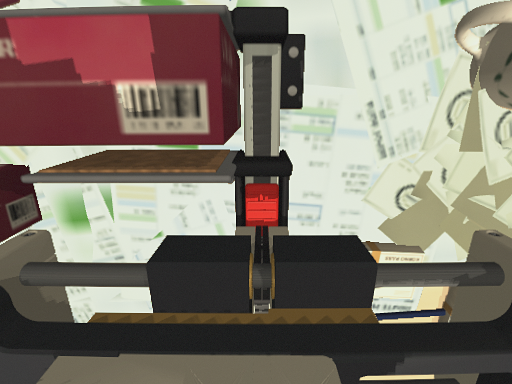

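Call:
{"name": "jog_arm", "arguments": {
  "targets": "0.003 0 0.010 0 0.4 0 -1; 0.003 0 0.02 0 0.4 0 -1; 0.003 0 0.027 0 0.4 0 -1; 0.003 0 0.033 0 0.4 0 -1; 0.003 0 0.037 0 0.4 0 -1; 0.003 0 0.040 0 0.4 0 -1; 0.003 0 0.042 0 0.4 0 -1; 0.003 0 0.042 0 0.4 0 -1"
}}

```text
clock: 7.8
tool_pos: [0.5564, -0.1725, 0.0601]
orientation: [180.0, -0.5, -4.3]
force: [-0.7, 0.1, 3.8]
opening: 0.0001
```

```bash
python3 mv.py -22 -14 0.053; python3 -c "
from h import *
s=shot('side');cv2.imwrite('pics/s4.png',cv2.resize(s['img'][130:230,210:340],None,fx=6,fy=6)[:,:,::-1])"
```

```text
at rack [-17.8 -13.8] z 0.0601 F [-0.7  0.1  3.8] t 7.8
shift [-0.0043  0.0002  0.007 ] turn [ 0.01 -0.51  0.08]
```

View pics/s4.png

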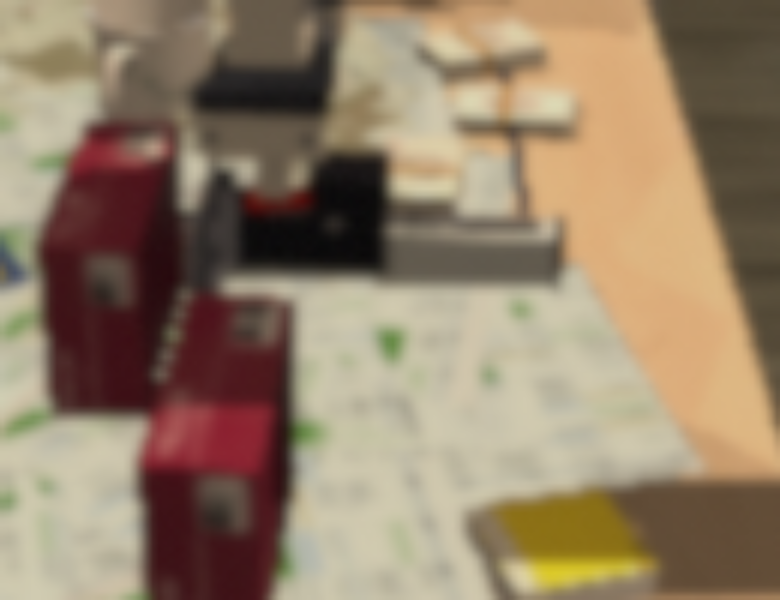

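Call:
{"name": "jog_arm", "arguments": {
  "targets": "-0.003 0 0.004 0 -0.5 0 -1; -0.005 0 0.008 0 -0.5 0 -1; -0.005 0 0.011 0 -0.5 0 -1; -0.005 0 0.013 0 -0.5 0 -1; -0.005 0 0.015 0 -0.5 0 -1; -0.005 0 0.015 0 -0.5 0 -1; -0.005 0 0.015 0 -0.5 0 -1; -0.005 0 0.015 0 -0.5 0 -1"
}}

```text
clock: 8.85
tool_pos: [0.5624, -0.173, 0.0553]
orientation: [179.9, -1.3, -4.0]
force: [0.3, 3.4, 58.0]
opening: 0.0007
```

```bash
python3 mv.py -32 -14 0.045;  python3 -c "
from h import *
print(telemetry.get_obs()['orientation'])
s=shot('wrist','w5.png')"
```

```text
at rack [-11.7 -13.9] z 0.0553 F [ 0.3  3.4 58. ] t 8.85
shift [-0.0205 -0.      0.0098] turn [ 0.13 -1.26  0.38]
[179.86846205  -1.26408798  -4.01791088]
```

Call:
{"name": "jog_arm", "arguments": {
  "targets": "-0.002 0 0.003 0 -1.2 0.4 -1; -0.004 0 0.002 0 -1.2 0.4 -1; -0.006 0 0.002 0 -1.2 0.4 -1; -0.008 0 0.002 0 -1.2 0.4 -1; -0.010 0 0.002 0 -1.2 0.4 -1; -0.012 0 0.002 0 -1.2 0.4 -1; -0.014 0 0.002 0 -1.2 0.4 -1; -0.014 0 0.002 0 -1.2 0.4 -1"
}}

```text
clock: 9.9
tool_pos: [0.5524, -0.1722, 0.0565]
orientation: [179.8, -0.5, -4.3]
force: [0.5, 3.0, 21.7]
opening: 0.0004
```

```bash
python3 mv.py -40 -14 0.053;  python3 -c "
from h import *
print(telemetry.get_obs()['orientation'])"
```

```text
at rack [-21.7 -13.9] z 0.0565 F [ 0.5  3.  21.7] t 9.9
shift [-0.0183  0.0001  0.0033] turn [ 0.16 -0.52  0.09]
[179.83883473  -0.5235658   -4.31112654]
```

View pics/w5.png

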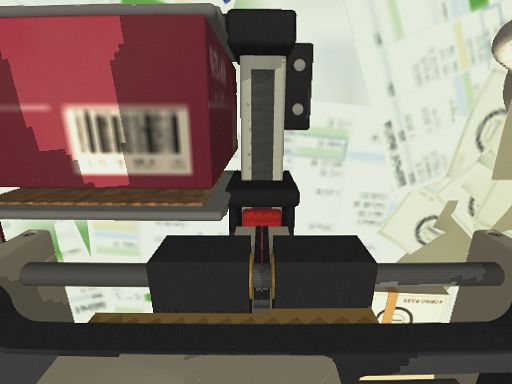

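Call:
{"name": "jog_arm", "arguments": {
  "targets": "-0.008 0 0.0025 0 -0.5 0 -1; -0.016 0 0.0025 0 -0.5 0 -1; -0.024 0 0.0025 0 -0.5 0 -1; -0.032 0 0.0025 0 -0.5 0 -1; -0.040 0 0.0025 0 -0.5 0 -1; -0.048 0 0.0025 0 -0.5 0 -1; -0.056 0 0.0025 0 -0.5 0 -1; -0.060 0 0.0025 0 -0.5 0 -1"
}}

```text
clock: 10.9
tool_pos: [0.4963, -0.1679, 0.0565]
orientation: [179.8, -0.5, -4.2]
force: [2.7, 2.2, 19.6]
opening: 0.0004
```

```bash
python3 mv.py -116 -14 0.054;  python3 -c "
from h import *
print(telemetry.get_obs()['orientation'])
s=shot('side');cv2.imwrite('pics/s6.png',cv2.resize(s['img'][130:230,210:340],None,fx=6,fy=6)[:,:,::-1])"
```

```text
at rack [-78.  -13.8] z 0.0565 F [ 2.7  2.2 19.6] t 10.9
shift [-0.038   0.0001  0.0022] turn [ 0.18 -0.47  0.2 ]
[179.81563133  -0.47386257  -4.20183716]
```

View pics/s6.png

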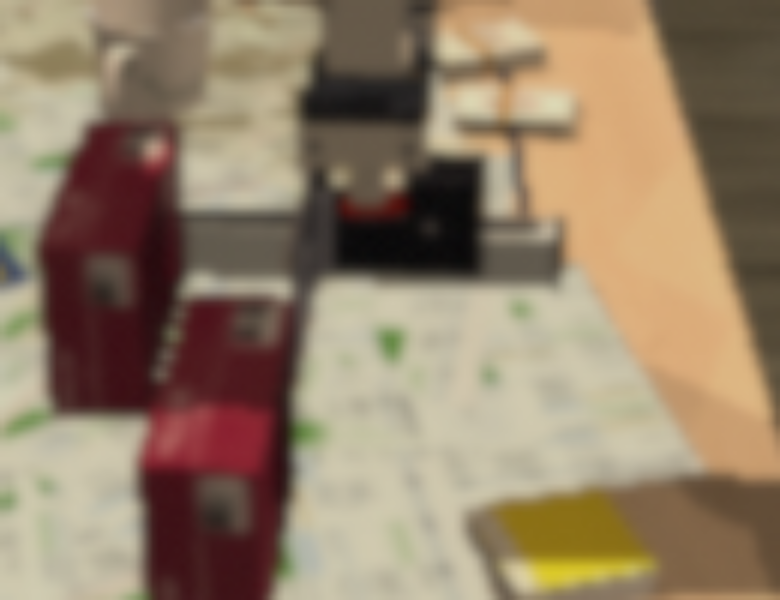

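Call:
{"name": "jog_arm", "arguments": {
  "targets": "-0.008 0 0.002 0 -0.5 0 -1; -0.016 0 0.002 0 -0.5 0 -1; -0.024 0 0.002 0 -0.5 0 -1; -0.030 0 0.002 0 -0.5 0 -1; -0.036 0 0.002 0 -0.5 0 -1; -0.036 0 0.002 0 -0.5 0 -1; -0.036 0 0.002 0 -0.5 0 -1; -0.036 0 0.002 0 -0.5 0 -1"
}}

```text
clock: 11.95
tool_pos: [0.4658, -0.1653, 0.057]
orientation: [179.8, -0.6, -4.1]
force: [6.6, -0.5, 13.9]
opening: 0.0005
```

```bash
python3 mv.py -116 -14 0.054;  python3 - <<'E'
from fit import *
from mv import *
print(telemetry.get_obs()['orientation'])
s=shot('wrist','w7.png'); P,uv=cloud(s)
L=P[(P[:,2]>.095)&(P[:,2]<.107)]; R=torack(L,O=OR); m=(R[:,1]>.02)&(R[:,1]<0.125)&(R[:,0]<.04)
print(m.sum(),np.percentile(R[m,0],[0,2,50,98,100]).round(4) if m.any() else '')
E
```

```text
at rack [-108.6  -13.6] z 0.057 F [ 6.6 -0.5 13.9] t 11.95
shift [-0.0075  0.0003  0.003 ] turn [ 0.19 -0.57  0.32]
[179.80778475  -0.56965838  -4.08267294]
1240 [-0.0847 -0.084  -0.0806 -0.0786 -0.0776]
```

View pics/w7.png

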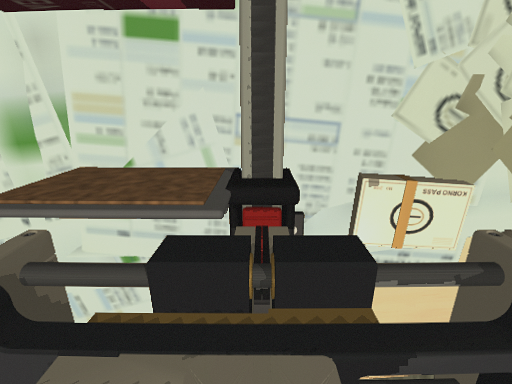

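Call:
{"name": "jog_arm", "arguments": {
  "targets": "0.002 0 -0.01 0 -0.5 0 -1; 0.004 0 -0.04 0 -0.5 0 -1; 0.004 0 -0.08 0 -0.5 0 -1; 0.004 0 -0.13 0 -0.5 0 -1; 0.01 -0.04 -0.16 0 -0.5 8 -1; 0.02 -0.08 -0.18 0 -0.5 17 -1; 0.03 -0.12 -0.18 0 -0.5 26 -1; 0.04 -0.16 -0.18 0 -0.5 35 -1"
}}

```text
clock: 13.0
tool_pos: [0.5149, -0.0066, 0.237]
orientation: [-180.0, -0.1, -39.4]
force: [-0.6, 0.2, -0.5]
opening: 0.0002
```

```bash
python3 mv.py -24 425 0.22 -90
```

```text
at rack [-71.8 148.4] z 0.237 F [-0.6  0.2 -0.5] t 13.0
shift [-0.1195 -0.254   0.0169] turn [-3.0e-02 -5.0e-02  5.5e+01]
```

Call:
{"name": "jog_arm", "arguments": {
  "targets": "-0.02 -0.05 0 0 0 9 -1; -0.04 -0.10 0 0 0 18 -1; -0.06 -0.15 0 0 0 27 -1; -0.08 -0.20 0 0 0 36 -1; -0.10 -0.235 0 0 0 45 -1; -0.12 -0.254 0 0 0 55 -1; -0.12 -0.254 0 0 0 55 -1; -0.12 -0.254 0 0 0 55 -1"
}}

```text
clock: 14.0
tool_pos: [0.583, 0.2653, 0.2364]
orientation: [180.0, -0.1, -94.3]
force: [0.3, -0.5, 1.0]
opening: 0.0005
```

```bash
python3 mv.py -24 418 0.064 -90; python3 - <<'E'
from fit import *
from mv import *
o=telemetry.get_obs();print(o['orientation'],o['joint_pos'])
s=shot('wrist','w8.png'); P,uv=cloud(s)
R=torack(P,O=OR)
Q=P[(P[:,2]>.109)&(P[:,2]<.122)&(R[:,1]>.15)&(R[:,1]<.4)&(R[:,0]>-.08)&(R[:,0]<.03)]
r=rect(Q);print(len(Q),r,rackof(r[:2]/1000))
E
```

```text
at rack [-24.8 424.7] z 0.2364 F [ 0.3 -0.5  1. ] t 14.0
shift [ 0.0064 -0.0009  0.1725] turn [ 0.02 -0.08  0.13]
[ 1.79976200e+02 -8.45474653e-02 -9.42654458e+01] [ 4.19173764e+01  1.70326201e+01 -3.11257683e+00  4.40377620e-02
 -6.99322923e+01 -4.61979783e+01]
8902 [576.1 154.2 128.3  60.5  84.7] [-23.12798358 313.4433665 ]
```

View pics/w8.png

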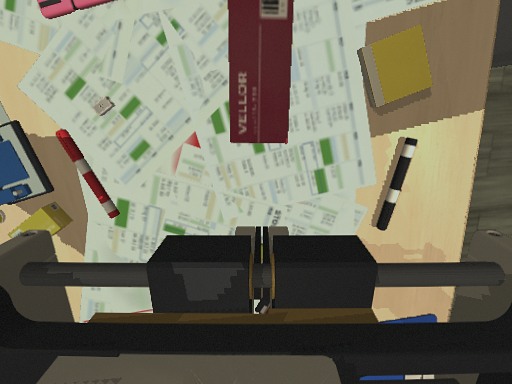

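Call:
{"name": "jog_arm", "arguments": {
  "targets": "0 -0.001 0.05 0 0 0.1 -1; 0 -0.001 0.10 0 0 0.1 -1; 0 -0.001 0.14 0 0 0.1 -1; 0 -0.001 0.165 0 0 0.1 -1; 0 -0.001 0.174 0 0 0.1 -1; 0.01 -0.001 0.174 0 0 0.1 -1; 0.02 -0.001 0.174 0 0 0.1 -1; 0.03 -0.001 0.174 0 0 0.1 -1"
}}

```text
clock: 15.05
tool_pos: [0.5823, 0.2341, 0.064]
orientation: [-179.9, 0.0, -94.4]
force: [-0.9, 0.1, 0.3]
opening: 0.0002
```

```bash
python3 mv.py -23.5 250 0.062 -90
```

```text
at rack [-23.1 393.6] z 0.064 F [-0.9  0.1  0.3] t 15.05
shift [0.1436 0.0004 0.002 ] turn [-0.08  0.01 -0.02]
```

Call:
{"name": "jog_arm", "arguments": {
  "targets": "0.012 0 0.002 0 0 0 -1; 0.024 0 0.002 0 0 0 -1; 0.036 0 0.002 0 0 0 -1; 0.048 0 0.002 0 0 0 -1; 0.060 0 0.002 0 0 0 -1; 0.072 0 0.002 0 0 0 -1; 0.084 0 0.002 0 0 0 -1; 0.096 0 0.002 0 0 0 -1"
}}

```text
clock: 16.05
tool_pos: [0.5748, 0.1376, 0.062]
orientation: [-179.9, 0.0, -94.4]
force: [0.2, 4.9, 3.9]
opening: 0.0009
```

```bash
python3 mv.py -23.5 200 0.062 -90; python3 - <<'E'
from fit import *
from mv import *
s=shot('side');cv2.imwrite('pics/s9.png',cv2.resize(s['img'][130:260,170:340],None,fx=4.6,fy=4.6)[:,:,::-1])
s=shot('wrist','w9.png'); P,uv=cloud(s)
R=torack(P,O=OR)
Q=P[(P[:,2]>.109)&(P[:,2]<.122)&(R[:,1]>.05)&(R[:,1]<.4)&(R[:,0]>-.08)&(R[:,0]<.03)]
r=rect(Q);print(len(Q),r,rackof(r[:2]/1000))
E
```

```text
at rack [-23.2 296.8] z 0.062 F [0.2 4.9 3.9] t 16.05
shift [ 0.0968  0.0003 -0.    ] turn [-0.08  0.01 -0.02]
36264 [569.3  61.3  84.9  60.3  85.7] [-22.78074458 220.29547642]
```

View pics/s9.png

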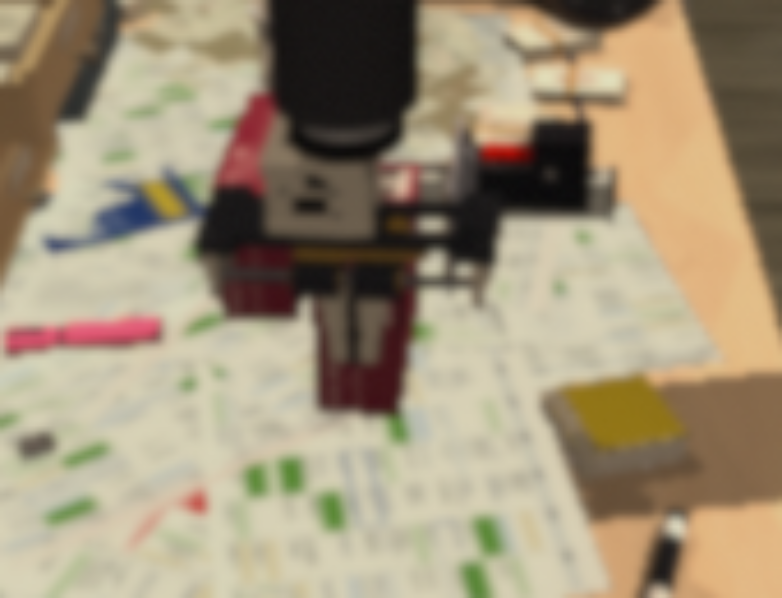

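View pics/w9.png

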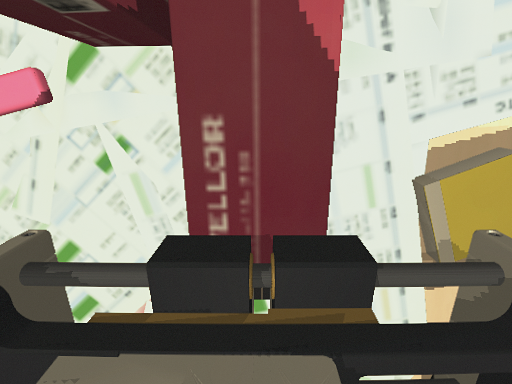

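Call:
{"name": "jog_arm", "arguments": {
  "targets": "0.013 0 0 0 0 0 -1; 0.026 0 0 0 0 0 -1; 0.039 0 0 0 0 0 -1; 0.052 0 0 0 0 0 -1; 0.065 0 0 0 0 0 -1; 0.078 0 0 0 0 0 -1; 0.09 0 0 0 0 0 -1; 0.1 0 0 0 0 0 -1"
}}

```text
clock: 17.15
tool_pos: [0.5655, 0.0357, 0.0614]
orientation: [179.9, -0.1, -94.5]
force: [-0.8, 1.8, -0.3]
opening: 0.0005
```

```bash
python3 mv.py -23.5 176 0.062 -90; python3 - <<'E'
from fit import *
from mv import *
s=shot('wrist','w10.png'); P,uv=cloud(s)
R=torack(P,O=OR)
Q=P[(P[:,2]>.109)&(P[:,2]<.122)&(R[:,1]>-.05)&(R[:,1]<.4)&(R[:,0]>-.08)&(R[:,0]<.015)]
r=rect(Q);print(len(Q),r,rackof(r[:2]/1000),np.percentile(torack(Q,O=OR)[:,1],[0,1,99]))
E
```

```text
at rack [-24.6 194.4] z 0.0614 F [-0.8  1.8 -0.3] t 17.15
shift [ 0.0184 -0.0012 -0.0006] turn [ 0.08 -0.1  -0.13]
36343 [560.9 -39.4  85.1  60.1  85.3] [-23.43038157 119.24782444] [0.03124438 0.03298489 0.11481956]
```

View pics/w10.png

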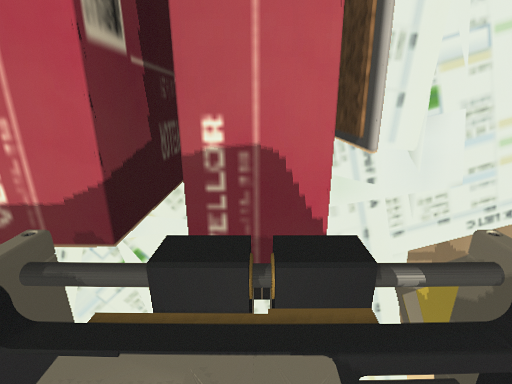

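Call:
{"name": "jog_arm", "arguments": {
  "targets": "0.005 -0.001 0 0 0 0 -1; 0.009 -0.001 0 0 0 0 -1; 0.012 -0.001 0 0 0 0 -1; 0.014 -0.001 0 0 0 0 -1; 0.016 -0.001 0 0 0 0 -1; 0.018 -0.001 0 0 0 0 -1; 0.018 -0.001 0 0 0 0 -1; 0.018 -0.001 0 0 0 0 -1"
}}

```text
clock: 18.2
tool_pos: [0.5653, 0.0186, 0.0617]
orientation: [180.0, 0.0, -94.5]
force: [-1.1, 11.5, 0.4]
opening: 0.0001
```

```bash
python3 mv.py -23.5 176 0.062 -90; python3 - <<'E'
from fit import *
from mv import *
s=shot('side');cv2.imwrite('pics/s11.png',cv2.resize(s['img'][130:260,170:340],None,fx=4.6,fy=4.6)[:,:,::-1])
E
```

```text
at rack [-23.4 177.4] z 0.0617 F [-1.1 11.5  0.4] t 18.2
shift [ 0.0014  0.0001 -0.0003] turn [ 0.02  0.02 -0.14]
```

View pics/s11.png

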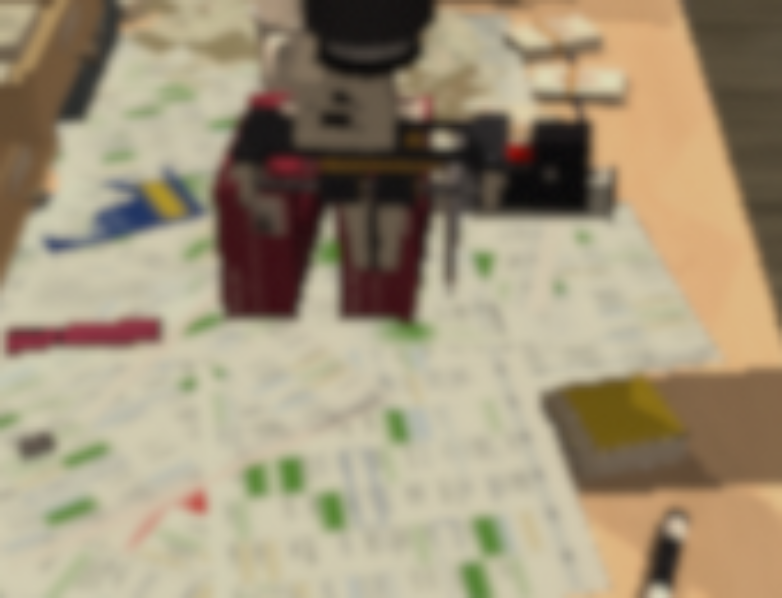

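Call:
{"name": "jog_arm", "arguments": {
  "targets": "-0.015 0 0 0 0 0 -1; -0.05 0 0 0 0 0 -1; -0.07 0 -0.02 0 0 0 -1; -0.07 0 -0.07 0 0 0 -1; -0.07 0 -0.12 0 0 0 -1; -0.07 0.03 -0.15 0 0 -9 -1; -0.05 0.06 -0.16 0 0 -18 -1; -0.03 0.09 -0.16 0 0 -27 -1"
}}

```text
clock: 19.25
tool_pos: [0.4774, 0.0554, 0.2226]
orientation: [-179.9, -0.0, -67.2]
force: [0.3, 0.2, 0.0]
opening: 0.0001
```

```bash
python3 mv.py -125 65 0.22 0; python3 - <<'E'
from fit import *
from mv import *
s=shot('side');cv2.imwrite('pics/s12.png',cv2.resize(s['img'][130:260,170:340],None,fx=4.6,fy=4.6)[:,:,::-1])
E
```

```text
at rack [-114.   207.4] z 0.2226 F [0.3 0.2 0. ] t 19.25
shift [0.1216 0.0749 0.0026] turn [-4.000e-02 -4.000e-02 -6.281e+01]
```

View pics/s12.png

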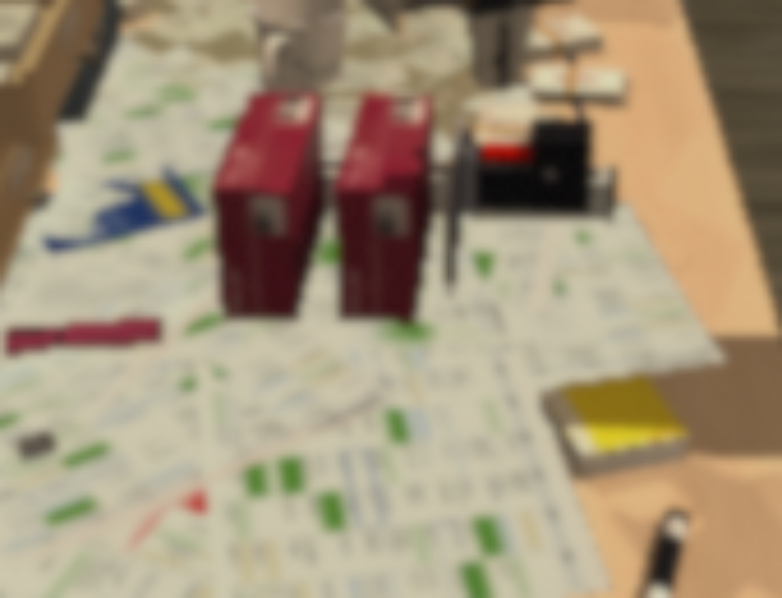

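Call:
{"name": "jog_arm", "arguments": {
  "targets": "0.02 0.012 0 0 0 -9 -1; 0.04 0.025 0 0 0 -18 -1; 0.06 0.037 0 0 0 -27 -1; 0.08 0.05 0 0 0 -36 -1; 0.10 0.062 0 0 0 -45 -1; 0.122 0.075 0 0 0 -54 -1; 0.122 0.075 0 0 0 -62.8 -1; 0.122 0.075 0 0 0 -62.8 -1"
}}

```text
clock: 20.3
tool_pos: [0.4523, -0.0885, 0.222]
orientation: [180.0, 0.1, -4.2]
force: [0.4, -0.2, -0.4]
opening: 0.0002
```

```bash
python3 mv.py -120 65 0.062 0; python3 - <<'E'
from fit import *
from mv import *
s=shot('wrist','w13.png'); P,uv=cloud(s)
R=torack(P,O=OR)
m=(P[:,2]>.09)&(P[:,2]<.107)&(R[:,1]>.015)&(R[:,1]<0.125)&(R[:,0]<-.05)&(R[:,0]>-.11)
print(m.sum(),np.percentile(R[m,0],[0,2,50,98,100]).round(4) if m.any() else '')
Q=P[(P[:,2]>.109)&(P[:,2]<.122)&(R[:,1]>-.05)&(R[:,1]<.4)&(R[:,0]>-.08)&(R[:,0]<.15)]
x=torack(Q,O=OR)
for k in (x[:,0]<.025,x[:,0]>.025):
    if k.sum()>50: r=rect(Q[k]);print(k.sum(),r,rackof(r[:2]/1000))
E
```

```text
at rack [-127.9   62. ] z 0.222 F [ 0.4 -0.2 -0.4] t 20.3
shift [ 0.0083 -0.003   0.16  ] turn [0.02 0.11 0.25]
518 [-0.0842 -0.084  -0.0799 -0.0773 -0.0772]
12523 [559.2 -75.7 165.7  59.4  85.4] [-22.34047053  82.92438718]
1090 [620.9 -75.4 164.5   3.3  85.7] [39.15466858 87.95706705]
```

View pics/w13.png

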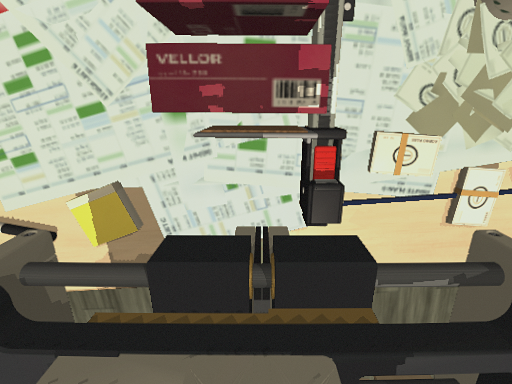

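Call:
{"name": "jog_arm", "arguments": {
  "targets": "0.008 -0.003 0.05 0 0.1 0.2 -1; 0.008 -0.003 0.10 0 0.1 0.2 -1; 0.008 -0.003 0.14 0 0.1 0.2 -1; 0.008 -0.003 0.16 0 0.1 0.2 -1; 0.008 -0.003 0.16 0 0.1 0.2 -1; 0.016 -0.003 0.16 0 0.1 0.2 -1; 0.024 -0.003 0.16 0 0.1 0.2 -1; 0.032 -0.003 0.16 0 0.1 0.2 -1"
}}

```text
clock: 21.35
tool_pos: [0.4856, -0.0876, 0.0628]
orientation: [-180.0, -0.1, -4.5]
force: [-0.3, 0.2, -0.7]
opening: 0.0003
```

```bash
python3 mv.py -38 65 0.062 0
```

```text
at rack [-94.8  65.4] z 0.0628 F [-0.3  0.2 -0.7] t 21.35
shift [0.0568 0.0003 0.0009] turn [-0.01 -0.09 -0.07]
```

Call:
{"name": "jog_arm", "arguments": {
  "targets": "0.006 0 0 0 0 0 -1; 0.012 0 0 0 0 0 -1; 0.018 0 0 0 0 0 -1; 0.024 0 0 0 0 0 -1; 0.029 0 0 0 0 0 -1; 0.034 0 0 0 0 0 -1; 0.039 0 0 0 0 0 -1; 0.043 0 0 0 0 0 -1"
}}

```text
clock: 22.35
tool_pos: [0.5263, -0.0911, 0.0623]
orientation: [180.0, 0.2, -4.5]
force: [-10.8, 2.8, 7.0]
opening: 0.0004
```

```bash
python3 mv.py -36 65 0.062 0; python3 - <<'E'
from fit import *
from mv import *
s=shot('side');cv2.imwrite('pics/s14.png',cv2.resize(s['img'][130:260,170:340],None,fx=4.6,fy=4.6)[:,:,::-1])
s=shot('wrist','w14.png')
E
```

```text
at rack [-54.  65.] z 0.0623 F [-10.8   2.8   7. ] t 22.35
shift [ 0.018  -0.      0.0003] turn [ 0.01  0.16 -0.11]
```

View pics/s14.png

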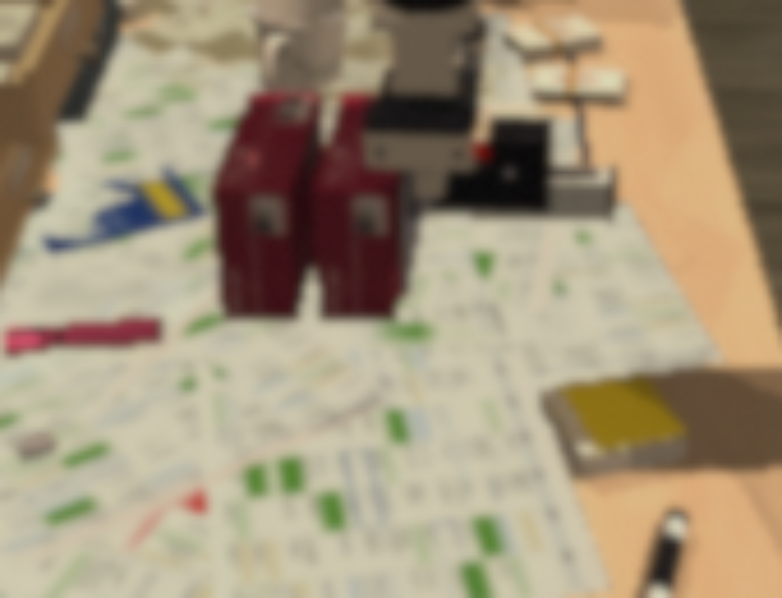

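View pics/w14.png

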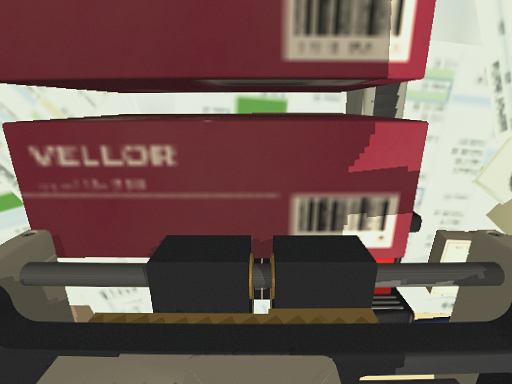

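Working well; push the remaining ~18–20 mm slowly.

Call:
{"name": "jog_arm", "arguments": {
  "targets": "0.003 0 0 0 0 0 -1; 0.006 0 0 0 0 0 -1; 0.009 0 0 0 0 0 -1; 0.011 0 0 0 0 0 -1; 0.013 0 0 0 0 0 -1; 0.015 0 0 0 0 0 -1; 0.016 0 0 0 0 0 -1; 0.016 0 0 0 0 0 -1"
}}

```text
clock: 23.45
tool_pos: [0.5407, -0.0926, 0.0618]
orientation: [180.0, 0.3, -4.5]
force: [-8.8, 2.0, 5.1]
opening: 0.0006
```

```bash
python3 mv.py -34 65 0.062 0; python3 - <<'E'
from fit import *
from mv import *
s=shot('side');cv2.imwrite('pics/s15.png',cv2.resize(s['img'][140:220,200:330],None,fx=6,fy=6)[:,:,::-1])
s=shot('wrist','w15.png'); P,uv=cloud(s)
R=torack(P,O=OR)
Q=P[(P[:,2]>.109)&(P[:,2]<.122)&(R[:,1]>-.05)&(R[:,1]<.3)&(R[:,0]>-.08)&(R[:,0]<.15)]
x=torack(Q,O=OR); h=np.histogram(x[:,0],np.arange(-.06,.12,.003)); print(h[0])
E
```

```text
at rack [-39.5  64.7] z 0.0618 F [-8.8  2.   5.1] t 23.45
shift [ 0.0055 -0.0004 -0.0003] turn [ 0.04  0.34 -0.15]
[   0    0    0    0    0    0    0    0    0    0    0    0    0    0
    0 1736 2503 2546 2654 2698 2802 2846 2963 3014 3064 3168 3239 3311
 3427 3520 2855 3590 3516 3738 3779 3832 3924 4014 4139 4145 4253 4314
 4441 1140    0    0    0    0    0    0    0    0    0    0    0    0
    0    0    0]
```

View pics/s15.png

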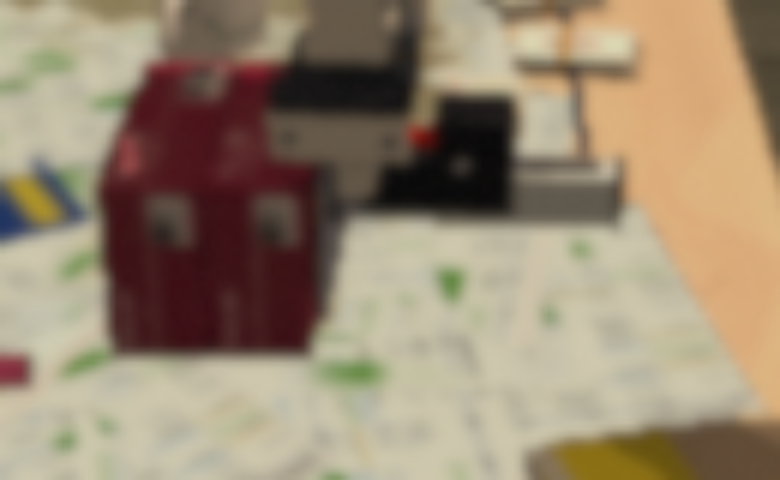

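View pics/w15.png

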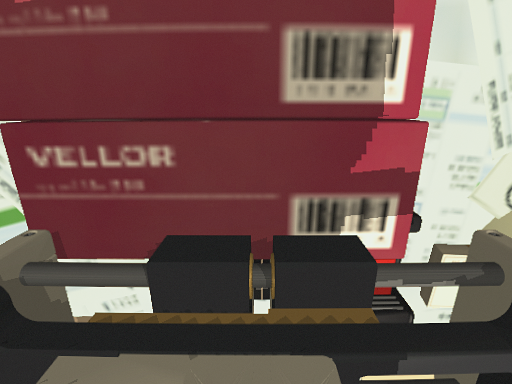

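Call:
{"name": "jog_arm", "arguments": {
  "targets": "0.002 0 0 0 0 0 -1; 0.003 0 0 0 0 0 -1; 0.004 0 0 0 0 0 -1; 0.005 0 0 0 0 0 -1; 0.006 0 0 0 0 0 -1; 0.007 0 0 0 0 0 -1; 0.008 0 0 0 0 0 -1; 0.008 0 0 0 0 0 -1"
}}

```text
clock: 24.55
tool_pos: [0.5427, -0.0933, 0.0608]
orientation: [179.9, 0.9, -4.6]
force: [-19.9, 5.9, 15.1]
opening: 0.0002
```

```bash
python3 mv.py -34 65 0.062 0
```

```text
at rack [-37.4  64.1] z 0.0608 F [-19.9   5.9  15.1] t 24.55
shift [ 0.0034 -0.0009 -0.0012] turn [ 0.07  0.94 -0.22]
```

Call:
{"name": "jog_arm", "arguments": {
  "targets": "0.006 0 0 0 0 0 -1; 0.007 0 0 0 0 0 -1; 0.008 0 0 0 0 0 -1; 0.009 0 0 0 0 0 -1; 0.010 0 0 0 0 0 -1; 0.011 0 0 0 0 0 -1; 0.011 0 0 0 0 0 -1; 0.011 0 0 0 0 0 -1"
}}

```text
clock: 25.55
tool_pos: [0.542, -0.0941, 0.0594]
orientation: [179.9, 2.1, -4.8]
force: [-38.5, 14.5, 29.4]
opening: 0.0002
```

```bash
python3 mv.py -34 65 0.062 0
```

```text
at rack [-38.1  63.3] z 0.0594 F [-38.5  14.5  29.4] t 25.55
shift [ 0.004  -0.0017 -0.0028] turn [ 0.13  2.1  -0.35]
```

Call:
{"name": "jog_arm", "arguments": {
  "targets": "-0.004 0 0 0 1 0 -1; -0.015 0 0 0 2 0 -1; -0.03 0 0 0 2 0 -1; -0.05 0 0 0 2 0 -1; -0.06 0 -0.03 0 2 0 -1; -0.07 0 -0.08 0 2 0 -1; -0.08 0 -0.13 0 2 0 -1; -0.08 0 -0.18 0 2 0 -1"
}}

```text
clock: 26.55
tool_pos: [0.4682, -0.0876, 0.2442]
orientation: [179.9, 0.0, -4.7]
force: [1.5, 0.8, -0.2]
opening: 0.0001
```

```bash
python3 mv.py -34 65 0.42 0
```

```text
at rack [-112.2   64.1] z 0.2442 F [ 1.5  0.8 -0.2] t 26.55
shift [ 0.078  -0.001  -0.1758] turn [ 0.12  0.04 -0.34]
```

Call:
{"name": "jog_arm", "arguments": {
  "targets": "0.02 0 -0.05 0 0 0 -1; 0.04 0 -0.10 0 0 0 -1; 0.06 0 -0.15 0 0 0 -1; 0.078 0 -0.176 0 0 0 -1; 0.078 0 -0.176 0 0 0 -1; 0.078 0 -0.176 0 0 0 -1; 0.078 0 -0.176 0 0 0 -1; 0.078 0 -0.176 0 0 0 -1"
}}

```text
clock: 27.55
tool_pos: [0.5456, -0.0936, 0.4198]
orientation: [179.9, 0.1, -4.7]
force: [-0.3, 0.2, -0.1]
opening: 0.0005
```

```bash
python3 - <<'E'
from fit import *
from mv import *
s=shot('side');cv2.imwrite('pics/s16.png',cv2.resize(s['img'][130:260,170:340],None,fx=4.6,fy=4.6)[:,:,::-1])
s=shot('wrist','w16.png'); P,uv=cloud(s)
cv2.imwrite('pics/w16z.png',cv2.resize(s['img'][30:230,150:420],None,fx=2.9,fy=2.9,interpolation=cv2.INTER_CUBIC)[:,:,::-1])
R=torack(P,O=OR)
m=(P[:,2]>.09)&(P[:,2]<.107)&(R[:,1]>.015)&(R[:,1]<0.125)&(R[:,0]<0)&(R[:,0]>-.11)
print(m.sum(),np.percentile(R[m,0],[0,2,50,98,100]).round(4) if m.any() else '')
m=(P[:,2]>.095)&(P[:,2]<.107)&(R[:,1]>.015)&(R[:,1]<0.125)&(R[:,0]<.15)&(R[:,0]>.06)
print(m.sum(),np.percentile(R[m,0],[0,2,50,98,100]).round(4) if m.any() else '')
Q=P[(P[:,2]>.109)&(P[:,2]<.122)&(R[:,1]>-.05)&(R[:,1]<.3)&(R[:,0]>-.08)&(R[:,0]<.15)]
x=torack(Q,O=OR)
print(np.percentile(x[:,0],[0,1,99,100]))
r=rect(Q);print(r,rackof(r[:2]/1000))
h=np.histogram(x[:,0],np.arange(.02,.05,.001)); print(h[0])
for lo,hi in ((-.03,.034),(.041,.12)):
    k=(x[:,0]>lo)&(x[:,0]<hi);r=rect(Q[k]);print(k.sum(),r,rackof(r[:2]/1000))
z=P[(P[:,3]>150)&(P[:,4]<60)&(P[:,5]<60)&(R[:,1]<0.0)&(R[:,1]>-.03)&(P[:,2]<.08)]
print('red',len(z),np.median(z[:,2]),rackof(rect(z)[:2]/1000))
E
```

```text
120 [-0.033  -0.0327 -0.0306 -0.0287 -0.0285]
132 [0.0947 0.0948 0.0964 0.0982 0.0984]
[-0.02581333 -0.02474466  0.09151108  0.0925866 ]
[622.  -78.2 170.6 117.4  85.2] [40.46623988 85.24971027]
[47 63 70 45 82 56 44 86 50 64 73 49 80 63 40 88 58 54 80 54 68 71 49 81
 63 44 86 62 46]
3596 [592.9 -76.9 168.1  59.3  85.3] [11.35227006 84.31335513]
3490 [655.6 -78.6 165.8  50.3  85.2] [73.99789997 87.42864851]
red 0 nan [-585.7  115.5]
  return _methods._mean(a, axis=axis, dtype=dtype,
  ret = ret.dtype.type(ret / rcount)
```

View pics/w16z.png

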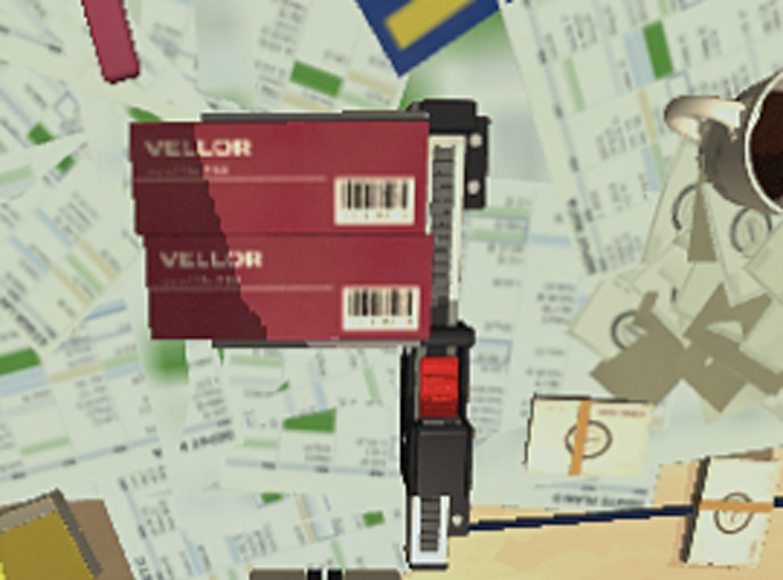

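View pics/s16.png

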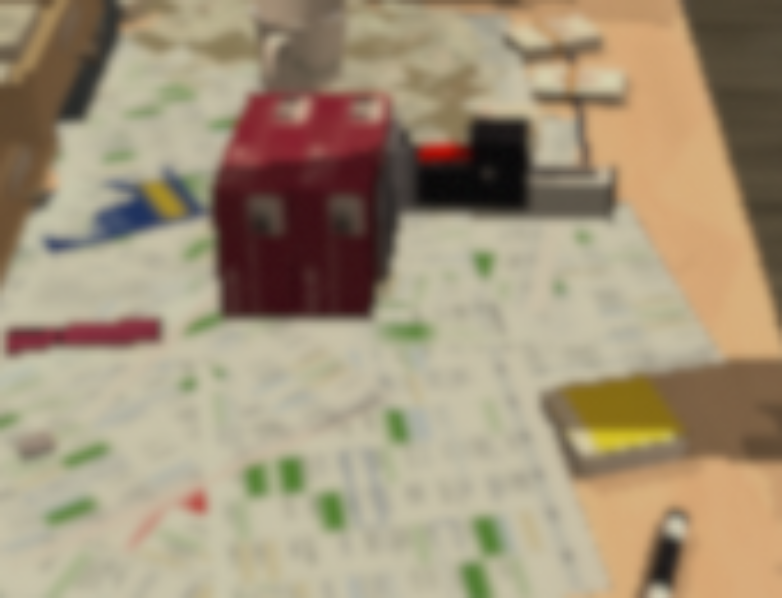

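```bash
python3 -c "
from h import *
print(job.close_job()); print(telemetry.get_obs()['clock'])"
```

```text
the job is handed in; nothing more can be done
None
the job is handed in; nothing more can be done
```

The second maroon carton is now in the rack, pushed in until it met the bar. Both cartons are held between the two ends, and I handed the job in at about 28 s of the 67 s allowed. No verdict came back.

I held the paddle at its stop with the closed fingers and pushed the sliding end back to its stop. I let go, pushed the waiting carton straight in, then pushed the sliding end up until it would not move further at about 38 N.

**Last checks**, by wrist and side camera, with the arm clear above:

| Check | Result | Needed |
|---|---|---|
| Opening | about 121 mm | 110 to 126 mm |
| New carton, distance from bar | about 84 mm | 73 to 95 mm |
| Other carton, distance from bar | about 87 mm (about where it started) | 73 to 95 mm |
| Squareness to the rack | within about 0.5° | 4.6° (0.08 rad) |

- **Cartons and bystanders:** The two cartons stand upright, face to face with no visible gap. The mug, card pack and yellow pad look undisturbed. The stapler was outside the last pictures I viewed, and the arm did not go near it.
- **Disagreement:** The wrist camera's positions along the bar differed by 5 to 7 mm from the nominal ones. It put the fixed end's inner face at about +95 mm instead of +100 mm, so I took the opening from the difference between the two ends.
- **Unconfirmed:** My colour-based reading of the paddle height found no points. That the release sprang back is therefore only judged by eye from the pictures.

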